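# Load a test cassette into the reader

### The job

Take the white test cassette that lies on the narrow raised stand and slide it, lying flat, end first into the slot in the front of the small table-top reader. Push it fully home until it stops, so that only a short end of it still shows, and let go. Leave the other loose things where they are.

Things in the scene. Friction and masses are not known exactly. Their poses are not given: they have to be found in the camera images.
- cassette: The test cassette to load: flat white slab 70 x 20 x 4 mm (5 mm at most with its moulded details), about 20 g. Origin: centre of its underside; x along its length, y across, z up. It starts lying flat on the stand, underside 20 mm above the worktop, one end roughly towards the robot; either end may go first. Pinch it by its long sides.
- stand: Fixed aluminium stand under the cassette: base plate 80 x 50 x 5 mm carrying a rib 56 mm long (x), 12 mm wide (y), rib top 20 mm above the worktop. The cassette overhangs the rib by 4 mm on each long side and 7 mm at each end, so fingertips can go down beside it to 6 mm above the worktop. Origin: centre of the underside; x along the rib.
- reader: Fixed white table-top reader with a grey bezel round the slot in its front; 96 mm deep (its x from -51, the bezel face, to +45 mm), 84 mm wide (y), 57 mm high. Origin: at worktop height under the housing; its front faces its own -x, roughly towards the robot; z up. With the cassette home, the cassette's centre is at reader x = -26 mm and 10 mm of it stands out of the bezel.
- slot_mouth (a point): Centre of the slot's mouth in the bezel face (reader x = -51 mm), 33.5 mm above the worktop; axes as the reader's, x into the slot. The slot is a straight level channel 24 mm wide and 7 mm high (z = 30 to 37 mm), 60 mm deep to a rigid stop. Its first 6 mm flare at 45 degrees to 36 mm wide and 19 mm high. Light friction; nothing latches or springs back.
- spare_cassette: Another cassette of the same kind, lying flat on the worktop in the middle, not on the stand. Not to be used. Origin: centre of its underside.
- analyser_tall: Fixed tall navy analyser with an upright screen, at the back between the reader and the stand: about 0.16 m wide (y), 0.36 m high, its front 0.14 m nearer the robot than its origin (centre of its underside). An obstacle: carry things round its front, not through it. Lower instruments stand along the back of the worktop from x = 0.62 m on.
- dropper: Small white dropper bottle, 24 mm across, 56 mm high, standing near the stand. Bystander. Origin: centre of its underside.
- slip_box: Low box of cover slips, 32 x 28 x 14 mm, standing beside the reader. Bystander. Origin: centre of its underside.
- bench_timer: Upright white bench timer, 26 x 56 x 58 mm, at the far left. Bystander. Origin: centre of its underside.
- amber_bottle: Brown bottle with black cap, 29 mm across, 67 mm high, at the far right. Bystander. Origin: centre of its underside.

How it is judged:
By the outcome, as a careful person would: the job done as asked, in the order asked, and still so for the second after the job is handed in, with the robot touching nothing.
It also fails if it takes over 69 s, if anything falls off the work surface, if the arm or the gripper's body presses on something with over 40 N, if the wrist force passes 120 N, or if a joint passes its speed limit or range.

### The arm

A 6-joint arm with a two-finger parallel gripper is mounted at the origin on a cart in front of the work surface, level with it; the furniture and walls round the work are solid. World frame = base frame: x ahead of the robot, y to its left, z up, the work surface at z = 0. Lengths are in m, angles in rad, forces in N, time in s.
With the tool pointing down it reaches from about 0.275 to 0.85 m from the base axis. Payload 5.2 kg.
Tool frame: the origin (TCP) lies at the very end of the fingers, on their centre line; the grasp point (between the pads) lies ctrl.hold_point_z behind it (ctrl.hold_point_z is the distance from the TCP to the grasp point, in m); z points along the fingers, y is the line along which they close (so a half turn about z gives the same grasp; the last joint's range is limited). The gripper opens to 85 mm and grips with 20 to 120 N. Pads are 22 mm wide; open, the fingers measure 114 mm over their backs; the gripper's body (76 mm by 85 mm) begins 54 mm behind the grasp point. The pads swing forward as they close: fully open they stand 13 mm farther back than shut.
Start: joints at [-1.504, 0.259, 1.535, -0, 1.348, -0.203], TCP at [0.147, -0.53, 0.231] pointing down, gripper open.
Joint ranges: [-3.14, 3.14], [-0.91, 2.08], [0.19, 2.58], [-1.22, 4.36], [0.22, 2.71], [-3.12, 3.12]. Speed limits (rad/s): [2.57, 2.57, 3.14, 3.14, 3.14, 3.14].

### API

Orientations are given as a unit quaternion [w, x, y, z].
In Python, from rig import ctrl gives the robot as it stands.
- The arm moves only by the shell command python3 inch.py, which reads ROWS from standard input. ROWS is a JSON object whose key "motion" holds a list of rows, 1 to 5 of them, each of 5 numbers: the finger opening in m, then dx, dy, dz in units of 25 mm, then a turn about the tool's z in units of 0.05 rad; each row is the pose to reach, as a shift and turn from the pose commanded when the command began, along the tool's axes at that moment; what a row does not reach only later rows make up. A row lasts 1/10 s, in which the tool goes at most 0.05 m and 0.15 rad, less where a joint would pass 70% of its speed; a pose out of reach is approached as far as the arm can. The fingers move at their own pace and stop on an object; the grip force is fixed at half the most. Time passes only in rows, so rows that do not move let the fingers close. It prints the time, the measured TCP pose, the force, the opening and the grip force at its end. Input that does not fit is refused with a message, and nothing moves.
- ctrl.sense(): the state, without advancing time (a new reading comes with each control period).
- ctrl.camera(name): name is "side" or "top" or "wrist"; returns a dict with "image" (400x640x3 uint8, blue, green, red), "fx", "fy", "cx", "cy" (pixels), "xyz" and "orientation" of the camera in the world. Camera axes: x right, y down, z forward; pixel columns grow to the right and rows downward; lengths in m; the calibration is good to about 2 mm. The wrist camera is an equidistant fisheye: a pixel r from the principal point sees the ray r / f radians off the axis. A picture is of the moment at which its call begins. There is no depth.
- ctrl.sign_off(): hands the job in; it is judged then, once.
The state is a dict: "time_s": time; "joints": joint angles; "joint_velocities": joint speeds; "effort": joint torques, N m; "position": TCP position; "eef_rot": TCP orientation; "force": force on the tool from outside, world axes, zero at the start; "wrist_torque": the same for the moment, N m; "gripper_width": finger opening in m; "grasp_force": force on a finger pad.
Only numpy, scipy, OpenCV 4.12 (cv2) and the standard library are available. Lean on these libraries where they do the work, as an engineer would, in place of code of your own. Each camera call takes 0.05 s, during which the arm holds its last target. There are 200 camera calls.

## Working session

There is one attempt and no reset: what is moved stays moved. The work goes in short steps, Python scripts to look and compute and a shell command to move; the robot and the scene stay as the last step left them, time stands still between calls to the robot, and variables do not carry over. Pictures are saved under pics/ and viewed, at most 10 in all, crops included, and the job is handed in when it is done.

```bash
ls; mkdir -p pics
python3 - <<'E'
from rig import ctrl
import cv2
s=ctrl.sense(); print(s, ctrl.hold_point_z)
for n in ("top","side","wrist"):
    c=ctrl.camera(n); cv2.imwrite(f"pics/{n}0.png",c["image"]); print(n,{k:v for k,v in c.items() if k!="image"})
E
```

```text
inch.py
pics
rig.py
{'time_s': 0.0, 'joints': array([-1.50381056e+00,  2.59321038e-01,  1.53613270e+00, -9.56315369e-06,
        1.34800177e+00, -2.02782181e-01]), 'joint_velocities': array([-0.00019017,  0.00162199,  0.00019822, -0.00092163, -0.00011067,
        0.0001236 ]), 'effort': array([-2.95890241e-03, -4.46034372e+01, -2.90577203e+01, -8.00480047e-04,
        1.15754135e-02,  3.36049004e-05]), 'position': array([ 0.14657031, -0.5295366 ,  0.23046661]), 'eef_rot': array([-9.29595335e-04,  9.90916368e-01,  1.34476335e-01,  5.85418520e-05]), 'force': array([-0.15198201,  0.03731226, -0.49025039]), 'wrist_torque': array([-0.01829811,  0.01971493, -0.00774776]), 'grasp_force': 0.0, 'gripper_width': 0.08541143680855792} 0.0187
top {'fx': 429.86793572222024, 'fy': 429.86793572222024, 'cx': 321.52129352213825, 'cy': 193.68067515461325, 'xyz': array([0.37226871, 0.01754868, 1.52402359]), 'orientation': array([-0.04964509,  0.71171472, -0.69924542,  0.04531403])}
side {'fx': 480.4751216092872, 'fy': 480.4751216092872, 'cx': 335.4083428361078, 'cy': 203.9903359306281, 'xyz': array([-0.39962342, -1.51407307,  1.01133045]), 'orientation': array([-0.49382451,  0.82317449, -0.24446325,  0.13696293])}
wrist {'fx': 309.70691628693146, 'fy': 309.70691628693146, 'cx': 320.3095370397249, 'cy': 197.29686333873983, 'xyz': array([ 0.21113496, -0.51147099,  0.37397468]), 'orientation': array([ 0.10688796,  0.78847868, -0.60010184, -0.08218343])}
```

View pics/top0.png

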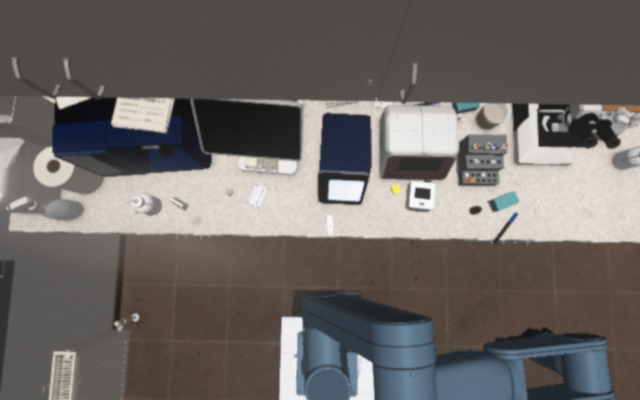

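View pics/side0.png

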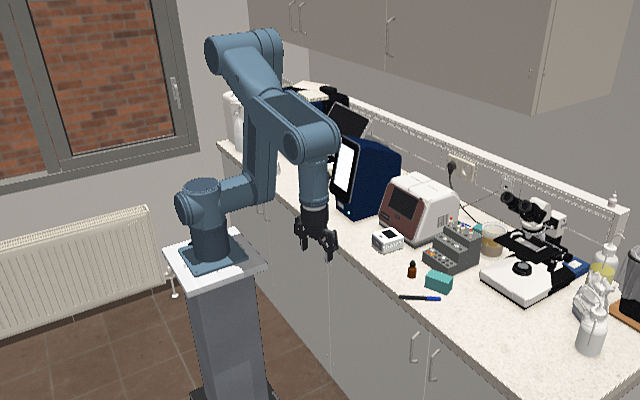

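Top view: the cassette on its stand is at (258,195), dropper (229,192), spare (329,224), reader (422,195) and slip box (396,188). In the side view the reader is at (388,240); the arm hides the stand.

```bash
cat > h.py <<'E'
import numpy as np, cv2
from scipy.spatial.transform import Rotation as R
from rig import ctrl
def rot(q): return R.from_quat(np.roll(q,-1)).as_matrix()
def ray(c,uv,fish):
    d=(np.array(uv,float)-[c["cx"],c["cy"]])/c["fx"]
    if fish:
        t=np.linalg.norm(d); v=np.r_[d*np.sinc(t/np.pi),np.cos(t)]
    else: v=np.r_[d,1]
    v=rot(c["orientation"])@v
    return v/np.linalg.norm(v)
def at_z(c,uv,z,fish):
    v=ray(c,uv,fish); return c["xyz"]+v*(z-c["xyz"][2])/v[2]
def meet(obs):  # obs: list of (cam,uv,fish)
    A=0;b=0
    for c,uv,f in obs:
        v=ray(c,uv,f); P=np.eye(3)-np.outer(v,v); A=A+P; b=b+P@c["xyz"]
    p=np.linalg.solve(A,b)
    return p,[np.linalg.norm(np.cross(ray(c,uv,f),p-c["xyz"])) for c,uv,f in obs]
E
python3 - <<'E'
from h import *
c=ctrl.camera("top")
for n,uv,z in [("cass",(258.5,195),.024),("drop",(229,192),.05),("spare",(329,224),.004),("reader",(422,195),.057),("slip",(396,188),.014),("anfront",(345,203),.36)]:
    print(n,at_z(c,uv,z,0).round(3))
s=ctrl.sense(); print(rot(s["eef_rot"]).round(3)); 
w=ctrl.camera("wrist"); print(rot(w["orientation"]).round(3)); print("cam in tool",(rot(s["eef_rot"]).T@(w["xyz"]-s["position"])).round(3))
E
```

```text
cass [0.566 0.25  0.024]
drop [0.572 0.349 0.05 ]
spare [0.47  0.    0.004]
reader [ 0.572 -0.317  0.057]
slip [ 0.601 -0.235  0.014]
anfront [ 0.505 -0.038  0.36 ]
[[ 0.964  0.267 -0.   ]
 [ 0.267 -0.964  0.001]
 [ 0.    -0.001 -1.   ]]
[[ 0.266 -0.929 -0.258]
 [-0.964 -0.257 -0.07 ]
 [-0.001  0.267 -0.964]]
cam in tool [ 0.067 -0.001 -0.143]
```

View pics/wrist0.png

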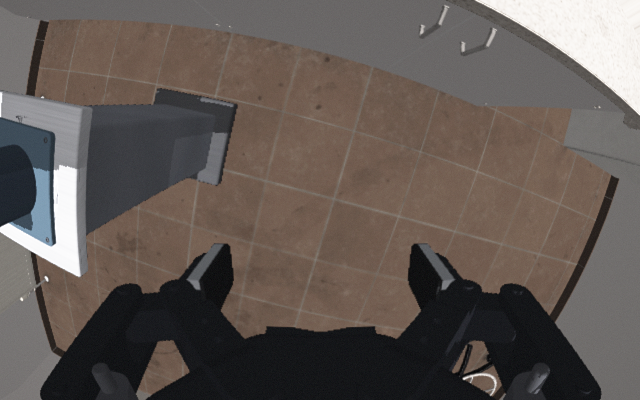

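Wrist view: only floor and fingers (bottom, 230–430). Going to look at the reader first.

The manual's scale: shifts go in units of 25 mm and turns go in units of 0.05 rad. Converting my numbers, 0.21 m is 8.4, 0.17 m is 6.8, 0.27 rad is 5.4.

```bash
echo '{"motion":[[0.085,1.8,-0.8,0,1.4],[0.085,3.6,-1.6,0,2.8],[0.085,5.2,-2.4,0,4],[0.085,6.8,-3.2,0,5.4],[0.085,8.4,-3.8,0,5.4]]}' | python3 inch.py
python3 - <<'E'
from h import *
s=ctrl.sense(); print(s["position"].round(4)); M=rot(s["eef_rot"]); print(M.round(3)); print((M.T@(np.array([.40,-.32,.23])-s["position"])).round(3))
E
```

```text
time_s: 0.75
position: [0.3247, -0.3808, 0.2314]
eef_rot: [-0.0, 1.0, -0.001, -0.0]
force: [0.3, -0.2, 0.3]
gripper_width: 0.0847
grasp_force: 0.0
[ 0.3247 -0.3808  0.2314]
[[ 1.    -0.002 -0.   ]
 [-0.002 -1.     0.   ]
 [-0.    -0.    -1.   ]]
[ 0.075 -0.061  0.001]
```

```bash
echo '{"motion":[[0.085,1.6,-1.2,0,0],[0.085,3,-2.4,0,0],[0.085,3,-2.4,0,0],[0.085,3,-2.4,0,0]]}' | python3 inch.py
python3 - <<'E'
from h import *
import pickle
c=ctrl.camera("wrist"); pickle.dump(c,open("w1.pkl","wb")); cv2.imwrite("pics/w1.png",c["image"]); print(c["xyz"])
E
```

```text
time_s: 1.15
position: [0.3993, -0.3218, 0.2312]
eef_rot: [0.0, 1.0, 0.001, -0.0]
force: [-0.7, 0.5, 0.2]
gripper_width: 0.0849
grasp_force: 0.0
[ 0.46632746 -0.32118351  0.37456472]
```

View pics/w1.png

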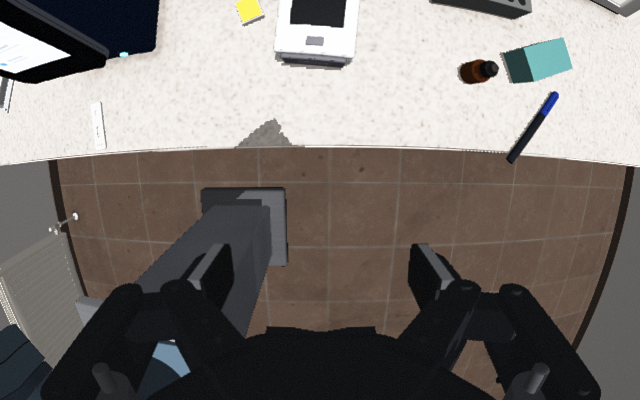

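Wrist view w1: reader's bezel edge at (283–350, 53–67), slip box (249,10), spare (98,125), bottle (480,70). Going lower for a second view of the slot.

```bash
echo '{"motion":[[0.085,0,0,1.6,0],[0.085,0,0,3.2,0],[0.085,0,0,4.8,0],[0.085,0,0,4.8,0],[0.085,0,0,4.8,0]]}' | python3 inch.py
python3 - <<'E'
from h import *
import pickle
c=ctrl.camera("wrist"); pickle.dump(c,open("w2.pkl","wb")); print(c["xyz"])
a=pickle.load(open("w1.pkl","rb"))["image"][0:80,240:370]; b=c["image"][0:130,220:420]
a=cv2.resize(a,None,fx=4,fy=4,interpolation=2); b=cv2.resize(b,None,fx=4,fy=4,interpolation=2)
cv2.imwrite("pics/w12.png",cv2.resize(np.vstack([cv2.copyMakeBorder(a,0,0,0,280,0),b])[:,:],None,fx=.7,fy=.7))
E
```

```text
time_s: 1.7
position: [0.3977, -0.3236, 0.1116]
eef_rot: [-0.0, 1.0, -0.001, -0.0]
force: [0.5, -0.3, -0.3]
gripper_width: 0.0849
grasp_force: 0.0
[ 0.46486555 -0.32355153  0.25490343]
```

View pics/w12.png

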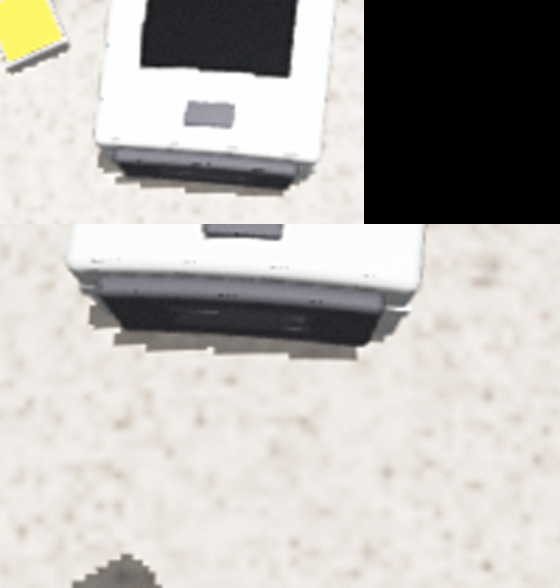

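Crop: bezel's top-front edge goes from w1 px (282,58) to (345,64), and from w2 px (257,25) to (356,31); the slot's dark recess shows below it.

Run:
```python
from h import *
import pickle
a=pickle.load(open("w1.pkl","rb"));b=pickle.load(open("w2.pkl","rb"))
P=[]
for ua,ub in [((282.1,57.9),(256.8,25.0)),((345.4,63.6),(356.4,31.1))]:
    p,e=meet([(a,ua,1),(b,ub,1)]); print(p.round(4),np.round(e,4)); P.append(p)
d=P[1]-P[0]; print("width",np.linalg.norm(d),"yaw of reader x deg",np.degrees(np.arctan2(d[0],-d[1])), "mid",(P[0]+P[1])/2)
# housing lower front corners (w1), as check: left (100,145) right (315,162)
for u in [(98,143),(322,158)]: print(at_z(a,(u[0]/2.8+240,u[1]/2.8),.055,1).round(4))
for u in [(72,268),(418,290)]: print(at_z(b,(u[0]/2.8+220,(u[1]-224)/2.8),.055,1).round(4))
```

```text
[ 0.5246 -0.2825  0.0562] [0.0002 0.0002]
[ 0.517  -0.3458  0.0642] [0.0002 0.0002]
width 0.06417798012816467 yaw of reader x deg -6.8924740825682225 mid [ 0.52079152 -0.31415792  0.06016203]
[ 0.5324 -0.2749  0.055 ]
[ 0.5264 -0.3565  0.055 ]
[ 0.5324 -0.2749  0.055 ]
[ 0.5252 -0.3551  0.055 ]
```

```bash
echo '{"motion":[[0.085,1.2,0,-1.2,0],[0.085,2.4,0,-2.4,0],[0.085,2.4,0,-2.4,0],[0.085,2.4,0,-2.4,0]]}' | python3 inch.py
python3 - <<'E'
from h import *
import pickle
c=ctrl.camera("wrist"); pickle.dump(c,open("w3.pkl","wb")); print(c["xyz"])
for z in(.05,.06): 
  # predicted pixel crop
  pass
cv2.imwrite("pics/w3.png",cv2.resize(c["image"][0:140,230:420],None,fx=4,fy=4,interpolation=2))
E
```

```text
time_s: 2.15
position: [0.46, -0.3239, 0.1744]
eef_rot: [0.002, 1.0, 0.0, 0.002]
force: [-0.2, 0.6, -0.4]
gripper_width: 0.0851
grasp_force: 0.0
[ 0.52640404 -0.32290475  0.31802557]
```

View pics/w3.png

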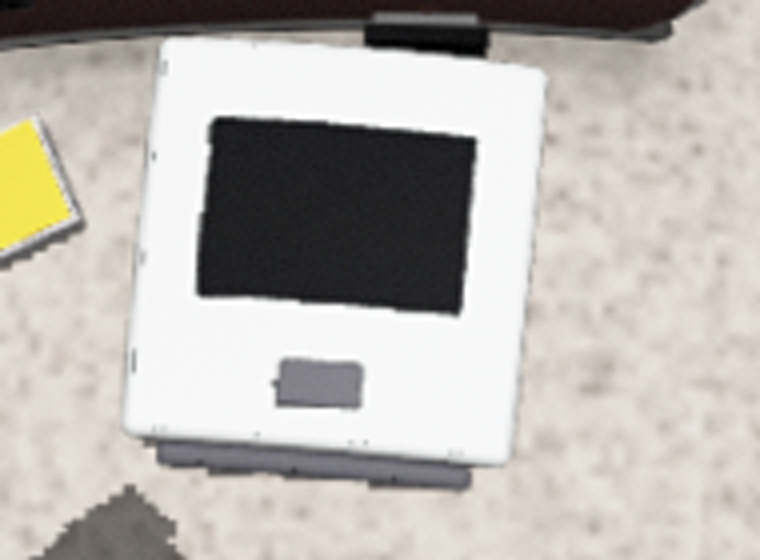

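Clean top view of the reader (4× crop, origin 230,0): housing corners (162,38),(545,68),(512,465),(123,432); bezel front edge (157,463)–(470,488).

Run:
```python
from h import *
import pickle
c=pickle.load(open("w3.pkl","rb"));a=pickle.load(open("w1.pkl","rb"));b=pickle.load(open("w2.pkl","rb"))
f=lambda u:((u[0]+.5)/4-.5+230,(u[1]+.5)/4-.5)
H=np.array([at_z(c,f(u),.057,1)[:2] for u in [(162,38),(545,68),(512,465),(123,432)]])
S=np.array([at_z(c,f(u),.057,1)[:2] for u in [(212,117),(476,137),(461,315),(198,295)]])
for Q in(H,S):
    e=np.roll(Q,-1,0)-Q; print(Q.round(4).tolist(),np.linalg.norm(e,axis=1).round(4),Q.mean(0).round(4))
    print("yaw",[np.degrees(np.arctan2(v[1],v[0])).round(2) for v in (Q[1]-Q[2],Q[0]-Q[3])],[np.degrees(np.arctan2(v[0],-v[1])).round(2)*1 for v in (Q[1]-Q[0],Q[2]-Q[3])])
for z in (.045,.05,.055): print(z,*[at_z(c,f(u),z,1)[:2].round(4) for u in [(157,463),(470,488)]])
# triangulate bezel front corners from w2,w3 and w1,w3
for ua,ub,uc in [((282.1,57.9),(256.8,25.0),(157,463)),((345.4,63.6),(356.4,31.1),(470,488))]:
    p,e=meet([(a,ua,1),(b,ub,1),(c,f(uc),1)]); print(p.round(4),np.round(e,4))
```

```text
[[0.6203, -0.2816], [0.6131, -0.3626], [0.5257, -0.3554], [0.5332, -0.2737]] [0.0813 0.0877 0.082  0.0874] [ 0.5731 -0.3183]
yaw [np.float64(-4.7), np.float64(-5.15)] [np.float64(-5.1), np.float64(-5.28)]
[[0.6012, -0.2925], [0.5965, -0.3477], [0.5573, -0.3445], [0.5619, -0.2898]] [0.0554 0.0393 0.0549 0.0394] [ 0.5792 -0.3187]
yaw [np.float64(-4.74), np.float64(-3.94)] [np.float64(-4.94), np.float64(-4.85)]
0.045 [ 0.5264 -0.279 ] [ 0.5204 -0.3476]
0.05 [ 0.5264 -0.2798] [ 0.5205 -0.3472]
0.055 [ 0.5264 -0.2806] [ 0.5206 -0.3467]
[ 0.5261 -0.281   0.0504] [0.0009 0.0006 0.0012]
[ 0.5201 -0.3471  0.0504] [0.001  0.0006 0.0004]
```

Reader pose: yaw −4.9°, mouth ≈ (0.5233, −0.3140); the bezel's top triangulates to z = 0.050 and the housing is 82 × 88 mm, which agrees with the text. Now to the stand, keeping in front of the analyser.

```bash
echo '{"motion":[[0.085,-2,0,-0.4,0],[0.085,-3.8,-0.8,-1.2,0],[0.085,-5.2,-2,-2,0],[0.085,-5.2,-4,-2,0],[0.085,-5.2,-6,-2,0]]}' | python3 inch.py | head -2; echo '{"motion":[[0.085,0,-2,0,0],[0.085,0,-4,0,0],[0.085,0,-6,0,0],[0.085,0,-8,0,0],[0.085,0,-10,0,0]]}' | python3 inch.py | head -2;  echo '{"motion":[[0.085,0,-2,0,0],[0.085,0,-4,0,0],[0.085,2,-6,0,0],[0.085,4,-6.4,0,0],[0.085,4.8,-6.4,0,0]]}' | python3 inch.py
```

```text
time_s: 2.7
position: [0.3266, -0.1744, 0.2215]
time_s: 3.2
position: [0.3273, 0.0763, 0.2212]
time_s: 3.7
position: [0.4495, 0.2365, 0.2209]
eef_rot: [-0.0, 1.0, 0.001, -0.0]
force: [-0.6, 0.1, -0.4]
gripper_width: 0.085
grasp_force: 0.0
```

```bash
cat > snap.py <<'E'
import sys,pickle
from h import *
c=ctrl.camera("wrist"); pickle.dump(c,open(sys.argv[1]+".pkl","wb")); print(c["xyz"])
E
echo '{"motion":[[0.085,0,0,0,0]]}' | python3 inch.py|head -1; python3 snap.py s1; echo '{"motion":[[0.085,1.2,0,1.6,0],[0.085,2,0,2.8,0],[0.085,2,0,2.8,0],[0.085,2,0,2.8,0]]}' | python3 inch.py|head -2; python3 snap.py s2
python3 - <<'E'
from h import *
import pickle
s=[pickle.load(open(f"s{i}.pkl","rb"))["image"][0:180,220:420] for i in(1,2)]
cv2.imwrite("pics/s12.png",np.hstack([cv2.resize(i[:,:],None,fx=3,fy=3,interpolation=2) for i in s])[:, :][:, :1200][:540,200:1000] if 0 else np.vstack([cv2.resize(s[0][0:90],None,fx=4,fy=3,interpolation=2),cv2.resize(s[1][0:110],None,fx=4,fy=3,interpolation=2)]))
E
```

```text
time_s: 3.8
[0.51911007 0.23530515 0.36351699]
time_s: 4.25
position: [0.4971, 0.2339, 0.1511]
[0.56449619 0.23425688 0.29421888]
```

View pics/s12.png

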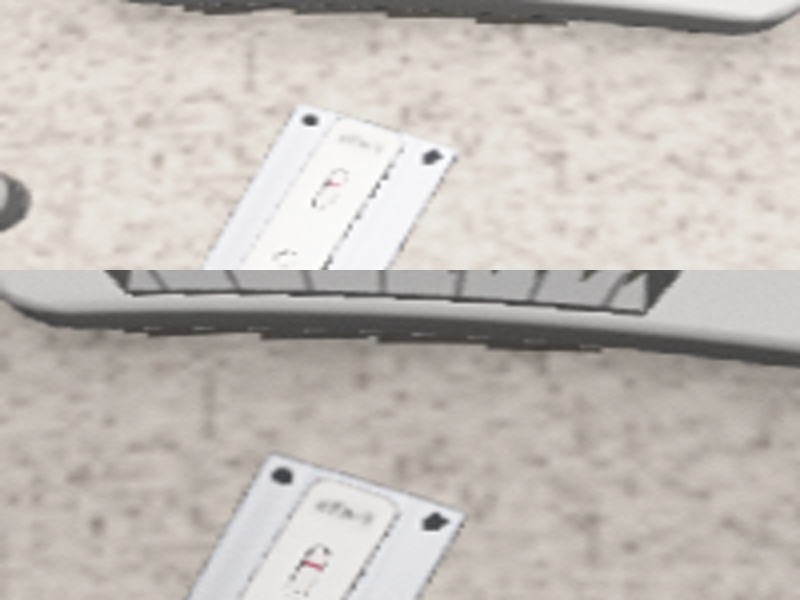

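The crop cuts the cassette off (top corners at about s1 (296,35) and (334,51)). I need the whole frame.

Run:
```python
from h import *
import pickle
a,b=[pickle.load(open(f"s{i}.pkl","rb"))["image"] for i in(1,2)]
o=[cv2.resize(i[30:180,180:380],None,fx=4,fy=4,interpolation=2)[:, :] for i in (a,b)]
cv2.imwrite("pics/s12b.png",np.hstack([cv2.resize(i[20:220,200:400],(400,400),interpolation=2) for i in(a,b)]))
```

```text
(no output)
```

View pics/s12b.png

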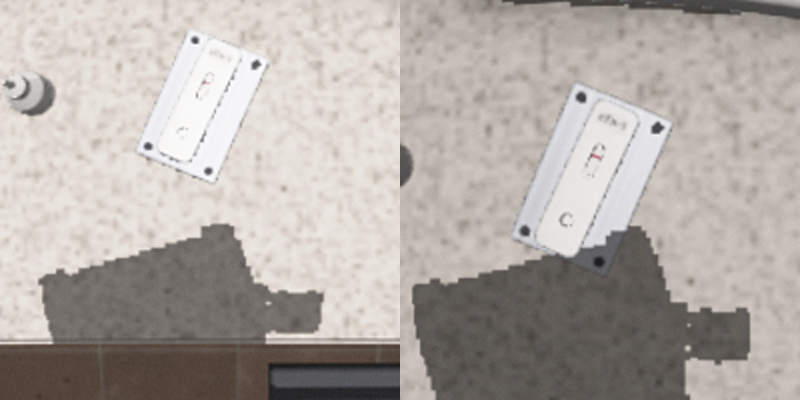

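The plate corners and the cassette on it are visible in both (2× crop, origin 200,20): plate s1 (190,28),(270,62),(215,182),(136,152); cassette s1 about (203,37),(243,50),(187,161),(159,150).

Run:
```python
from h import *
import pickle
a,b=[pickle.load(open(f"s{i}.pkl","rb")) for i in(1,2)]
f=lambda u,o=0:((u[0]-o+.5)/2-.5+200,(u[1]+.5)/2-.5+20)
pl=([(190,28),(270,62),(215,182),(136,152)],[(575,83),(672,122),(607,275),(513,238)])
ca=([(203,37),(243,50),(187,161),(159,150)],[(598,100),(640,113),(578,257),(535,245)])
for n,(A,B),z in (("plate",pl,.005),("cass",ca,.0245)):
    print(n,"tri z",[ (meet([(a,f(u),1),(b,f(v,400),1)])[0]).round(4).tolist() for u,v in zip(A,B)])
    for c,U,o in((a,A,0),(b,B,400)):
        Q=np.array([at_z(c,f(u,o),z,1)[:2] for u in U]); e=np.roll(Q,-1,0)-Q
        print(Q.mean(0).round(4),np.linalg.norm(e,axis=1).round(4),[np.degrees(np.arctan2(v[1],v[0])).round(1) for v in(Q[1]-Q[2],Q[0]-Q[3])],[np.degrees(np.arctan2(v[0],-v[1])).round(1) for v in(Q[1]-Q[0],Q[2]-Q[3])])
```

```text
plate tri z [[0.612, 0.2635, 0.0127], [0.5957, 0.2185, -0.0087], [0.5224, 0.25, 0.0049], [0.5408, 0.2951, 0.0043]]
[0.5676 0.257 ] [0.0503 0.0772 0.0491 0.0795] [np.float64(-24.0), np.float64(-23.1)] [np.float64(-24.8), np.float64(-22.1)]
[0.5677 0.2572] [0.0484 0.078  0.048  0.0785] [np.float64(-22.9), np.float64(-22.6)] [np.float64(-23.1), np.float64(-22.4)]
cass tri z [[0.6009, 0.2534, 0.0339], [0.5967, 0.2342, 0.0201], [0.5337, 0.2628, 0.0265], [0.5399, 0.2785, 0.0345]]
[0.5684 0.2583] [0.0229 0.0688 0.0165 0.0674] [np.float64(-26.2), np.float64(-20.8)] [np.float64(-19.7), np.float64(-22.9)]
[0.5677 0.2573] [0.0189 0.0685 0.0198 0.0691] [np.float64(-23.5), np.float64(-24.1)] [np.float64(-18.3), np.float64(-16.6)]
```

Cassette at (0.568, 0.2573), yaw −23°, heights consistent (about 0.027 against 0.024; plate about 0.003). Moving above the grip point, 20 mm towards the near end: (0.5494, 0.2651).

```bash
echo '{"motion":[[0.045,1.2,-0.8,0.8,2.8],[0.045,2.08,-1.24,2,5.6],[0.045,2.08,-1.24,3.2,8],[0.045,2.08,-1.24,3.2,8],[0.045,2.08,-1.24,3.2,8]]}' | python3 inch.py
cat > d.py <<'E'
import sys
from h import *
t=np.array(eval(sys.argv[1])); yaw=float(sys.argv[2])
s=ctrl.sense(); M=rot(s["eef_rot"]); print("d tool",(M.T@(t-s["position"])).round(4),"turn",(np.arctan2(M[1,0],M[0,0])-np.radians(yaw)).round(4),"tilt",M[:2,2].round(4))
E
python3 d.py .5494,.2651,.012 -23
```

```text
time_s: 4.8
position: [0.5503, 0.2659, 0.073]
eef_rot: [-0.0, 0.98, -0.197, 0.0]
force: [-0.4, -0.1, 0.1]
gripper_width: 0.0452
grasp_force: 0.0
d tool [-0.0005  0.0011  0.061 ] turn 0.0048 tilt [0.0004 0.0001]
```

Scaled: 0.061 m is 2.44, 0.06 m is 2.4, 0.005 rad is 0.1.

```bash
echo '{"motion":[[0.045,0,0.04,1.2,0.1],[0.045,0,0.04,2,0.1],[0.045,0,0.04,2.4,0.1],[0.045,0,0.04,2.44,0.1],[0.045,0,0.04,2.44,0.1]]}' | python3 inch.py; python3 d.py .5494,.2651,.012 -23
```

```text
time_s: 5.3
position: [0.5514, 0.2652, 0.0121]
eef_rot: [-0.001, 0.98, -0.201, 0.001]
force: [-0.7, 0.5, 0.8]
gripper_width: 0.0449
grasp_force: 0.0
d tool [-0.0018  0.0009  0.0001] turn -0.0029 tilt [0.0024 0.0007]
```

```bash
echo '{"motion":[[0.01,0,0,0,0],[0.01,0,0,0,0],[0.01,0,0,0,0],[0.01,0,0,0,0],[0.01,0,0,0,0]]}' | python3 inch.py; echo '{"motion":[[0.01,0,0,0,0],[0.01,0,0,0,0]]}' | python3 inch.py;python3 d.py .5494,.2651,.012 -23
```

```text
time_s: 5.8
position: [0.5515, 0.2653, 0.0121]
eef_rot: [-0.001, 0.98, -0.201, 0.001]
force: [-0.9, -0.4, 5.7]
gripper_width: 0.019
grasp_force: 58.4
time_s: 6.0
position: [0.5514, 0.2652, 0.012]
eef_rot: [-0.001, 0.98, -0.201, 0.001]
force: [-1.6, -0.4, 4.4]
gripper_width: 0.0188
grasp_force: 58.4
d tool [-0.0018  0.0009  0.    ] turn -0.0035 tilt [0.0025 0.0007]
```

Gripped (19 mm, 58 N). Lifting, then look at the cassette in the fingers.

Scaled: -0.12 m is -4.8, -0.04 m is -1.6.

```bash
echo '{"motion":[[0.01,0,0,-0.4,0],[0.01,0,0,-1.6,0],[0.01,0,0,-3.2,0],[0.01,0,0,-4.8,0],[0.01,0,0,-4.8,0]]}' | python3 inch.py; python3 d.py .33,.2,.14 -4.9
```

```text
time_s: 6.5
position: [0.5545, 0.2662, 0.1379]
eef_rot: [-0.003, 0.98, -0.201, 0.006]
force: [-0.1, 0.4, -0.2]
gripper_width: 0.0191
grasp_force: 58.7
d tool [-0.1802  0.1492 -0.0051] turn -0.3194 tilt [0.0124 0.0034]
```

Scaled: -0.18 m is -7.2, 0.149 m is 5.96, -0.32 rad is -6.4.

```bash
echo '{"motion":[[0.01,-1.44,1.2,0,-1.2],[0.01,-2.88,2.4,0,-2.6],[0.01,-4.32,3.6,0,-3.8],[0.01,-5.76,4.8,0,-5.2],[0.01,-7.2,5.96,0,-6.4]]}' | python3 inch.py; echo '{"motion":[[0.01,0,0,0,0]]}' | python3 inch.py | head -1;  python3 d.py .34,-.27,.14 -4.9
```

```text
time_s: 7.0
position: [0.3243, 0.1984, 0.1303]
eef_rot: [-0.0, 0.999, -0.041, 0.0]
force: [0.1, -0.1, 0.5]
gripper_width: 0.0188
grasp_force: 58.8
time_s: 7.1
d tool [ 0.06    0.464  -0.0102] turn 0.0029 tilt [-0.0072 -0.0018]
```

Scaled: 0.13 m is 5.2, 0.22 m is 8.8.

```bash
echo '{"motion":[[0.01,0.16,1.6,0,0],[0.01,0.4,3.4,0,0],[0.01,0.64,5.2,0,0],[0.01,0.88,7,0,0],[0.01,1.2,8.8,0,0]]}' | python3 inch.py|head -2; echo '{"motion":[[0.01,0.24,1.8,0,0],[0.01,0.48,3.6,0,0],[0.01,0.72,5.4,0,0],[0.01,1,7.2,0,0],[0.01,1.2,8.8,0,0]]}' | python3 inch.py|head -2; echo '{"motion":[[0.01,0,0.48,0,0],[0.01,0,0.96,0,0],[0.01,0,0.96,0,0],[0.01,0,0.96,0,0]]}' | python3 inch.py; python3 d.py .42,-.304,.023 -4.9; python3 snap.py c1
python3 - <<'E'
from h import *
import pickle
c=pickle.load(open("c1.pkl","rb"))["image"]
cv2.imwrite("pics/c1.png",cv2.resize(c[60:360,170:470],(600,600),interpolation=2))
E
```

```text
time_s: 7.6
position: [0.3376, -0.0245, 0.1309]
time_s: 8.1
position: [0.3488, -0.2475, 0.1308]
time_s: 8.5
position: [0.3464, -0.2673, 0.1302]
eef_rot: [-0.001, 0.999, -0.042, -0.0]
force: [-0.1, 0.4, -0.5]
gripper_width: 0.019
grasp_force: 58.8
d tool [0.0765 0.0305 0.1071] turn 0.0006 tilt [-0.0005  0.0011]
[ 0.4132151 -0.2728233  0.2735377]
```

View pics/c1.png

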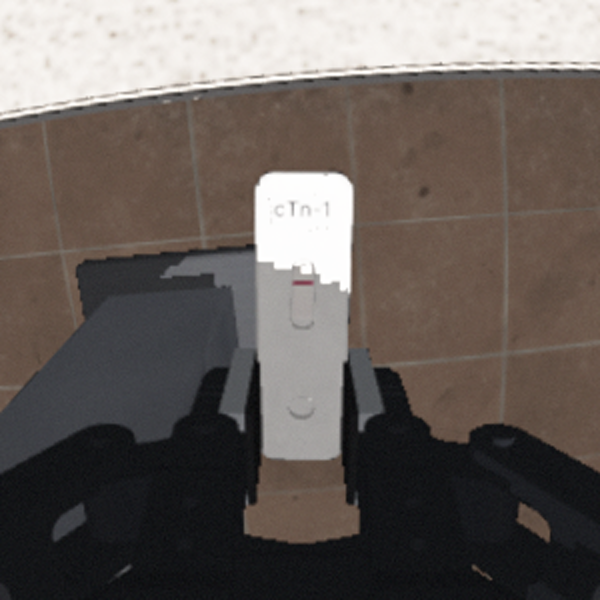

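The cassette is held straight: front end mid at crop (304,173), rear (303,459), (2×, origin 170,60).

Run:
```python
from h import *
import pickle
c=pickle.load(open("c1.pkl","rb")); s=ctrl.sense(); M=rot(s["eef_rot"])
f=lambda u:((u[0]+.5)/2-.5+170,(u[1]+.5)/2-.5+60)
for n,u in dict(front=(304,173),rear=(303,459),fl=(256,185),fr=(352,185)).items():
    print(n,(M.T@(at_z(c,f(u),s["position"][2]+.0125,1)-s["position"])).round(4))
x=np.array([np.cos(np.radians(-4.9)),np.sin(np.radians(-4.9))])
m=np.array([.5233,-.3140]); print("axis pts: cassette nose 15 before mouth -> TCP(-53):",(m-x*.068).round(4))
```

```text
front [ 0.053   0.0007 -0.0125]
rear [-0.0165  0.0005 -0.0125]
fl [ 0.0505 -0.0095 -0.0125]
fr [ 0.0505  0.0109 -0.0125]
axis pts: cassette nose 15 before mouth -> TCP(-53): [ 0.4555 -0.3082]
```

Scaled: 0.031 m is 1.24, 0.105 m is 4.2.

```bash
echo '{"motion":[[0.01,1.6,0.6,0.8,0],[0.01,3.2,1.2,2,0],[0.01,4,1.24,3.2,0],[0.01,4.2,1.24,3.8,0],[0.01,4.2,1.24,3.8,0]]}' | python3 inch.py; echo '{"motion":[[0.01,0,0,0,0],[0.01,0,0,0,0]]}' | python3 inch.py|head -2; python3 d.py .4555,-.3082,.0232 -4.9
```

```text
time_s: 9.05
position: [0.4475, -0.3054, 0.033]
eef_rot: [-0.002, 0.999, -0.041, -0.002]
force: [-0.6, 0.1, -0.4]
gripper_width: 0.0185
grasp_force: 58.8
time_s: 9.25
position: [0.4484, -0.3082, 0.0368]
d tool [ 0.0071 -0.0007  0.0136] turn 0.0005 tilt [ 0.0011 -0.0013]
```

```bash
echo '{"motion":[[0.01,0.16,-0.04,0.28,0],[0.01,0.28,-0.04,0.54,0],[0.01,0.28,-0.04,0.54,0],[0.01,0.28,-0.04,0.54,0]]}' | python3 inch.py|head -2; python3 d.py .4555,-.3082,.0232 -4.9; python3 snap.py c2
python3 - <<'E'
from h import *
import pickle
c=pickle.load(open("c2.pkl","rb"))["image"]
cv2.imwrite("pics/c2.png",cv2.resize(c[0:300,190:450],None,fx=2,fy=2,interpolation=2))
E
```

```text
time_s: 9.65
position: [0.4555, -0.3078, 0.0216]
d tool [ 0.0001  0.0004 -0.0016] turn 0.0003 tilt [-0.0004  0.0004]
[ 0.52225469 -0.31326361  0.16500491]
```

View pics/c2.png

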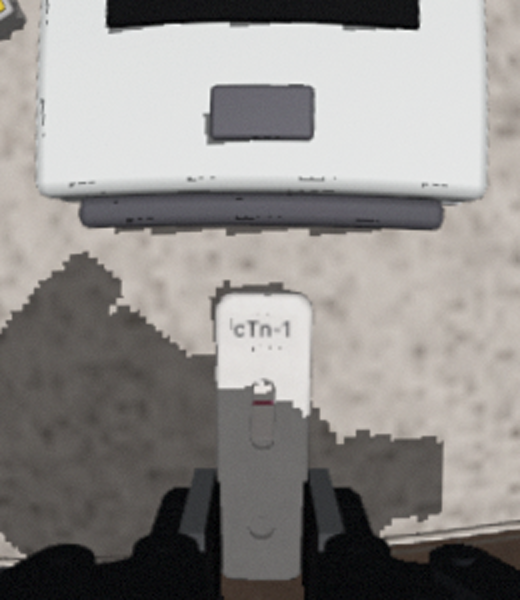

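Last picture: cassette (216–313, mid 264) is aligned with the bezel (79–445, mid 262) within 0.5 mm and parallel. Raise 1.5 mm and go in slowly, watching the force.

Scaled: 0.015 m is 0.6, 0.01 m is 0.4.

```bash
echo '{"motion":[[0.01,0,0,-0.06,0],[0.01,0.2,0,-0.06,0],[0.01,0.4,0,-0.06,0],[0.01,0.6,0,-0.06,0],[0.01,0.6,0,-0.06,0]]}' | python3 inch.py; python3 d.py .4555,-.3082,.0232 -4.9
```

```text
time_s: 10.2
position: [0.4715, -0.3094, 0.0234]
eef_rot: [0.0, 0.999, -0.042, 0.0]
force: [0.5, 0.4, -0.2]
gripper_width: 0.0185
grasp_force: 58.8
d tool [-0.0161  0.0002  0.0002] turn 0.0008 tilt [ 0.0007 -0.0006]
```

Scaled: 0.015 m is 0.6, 0.012 m is 0.48.

```bash
echo '{"motion":[[0.01,0.16,0,0,0],[0.01,0.32,0,0,0],[0.01,0.48,0,0,0],[0.01,0.6,0,0,0],[0.01,0.6,0,0,0]]}' | python3 inch.py; python3 d.py .4555,-.3082,.0232 -4.9
```

```text
time_s: 10.7
position: [0.486, -0.3105, 0.0233]
eef_rot: [0.0, 0.999, -0.042, 0.0]
force: [0.3, 0.6, 0.0]
gripper_width: 0.0192
grasp_force: 58.8
d tool [-0.0306  0.0002  0.0001] turn 0.0006 tilt [ 0.0003 -0.0002]
```

No contact, so continue to 50 mm of advance.

Scaled: 0.02 m is 0.8, 0.015 m is 0.6.

```bash
echo '{"motion":[[0.01,0.2,0,0,0],[0.01,0.4,0,0,0],[0.01,0.6,0,0,0],[0.01,0.8,0,0,0],[0.01,0.8,0,0,0]]}' | python3 inch.py; python3 d.py .4555,-.3082,.0232 -4.9
```

```text
time_s: 11.2
position: [0.5063, -0.3123, 0.0234]
eef_rot: [0.0, 0.999, -0.042, 0.0]
force: [-0.5, 0.8, 0.1]
gripper_width: 0.0187
grasp_force: 58.8
d tool [-0.0509  0.0002  0.0001] turn 0.0007 tilt [ 0.0006 -0.0004]
```

Scaled: 0.0045 m is 0.18, 0.004 m is 0.16.

```bash
echo '{"motion":[[0.01,0.08,0,0,0],[0.01,0.16,0,0,0],[0.01,0.18,0,0,0]]}' | python3 inch.py; echo '{"motion":[[0.03,0,0,0,0],[0.03,0,0,0,0],[0.03,0,0,0,0]]}' | python3 inch.py; echo '{"motion":[[0.03,-0.24,0,0,0],[0.03,-0.48,0,0,0],[0.03,-0.48,0,0,0]]}' | python3 inch.py|head -2;  echo '{"motion":[[0.01,0,0,0,0],[0.01,0,0,0,0],[0.01,0,0,0,0],[0.01,0,0,0,0]]}' | python3 inch.py; python3 d.py .5233,-.3140,.0232 -4.9
```

```text
time_s: 11.5
position: [0.5101, -0.3125, 0.0233]
eef_rot: [0.0, 0.999, -0.043, 0.0]
force: [1.5, 0.1, -1.3]
gripper_width: 0.0187
grasp_force: 58.8
time_s: 11.8
position: [0.5099, -0.3125, 0.0234]
eef_rot: [0.0, 0.999, -0.043, 0.0]
force: [0.4, -0.5, 0.2]
gripper_width: 0.0297
grasp_force: 0.0
time_s: 12.1
position: [0.4968, -0.3112, 0.0232]
time_s: 12.5
position: [0.4981, -0.3116, 0.0234]
eef_rot: [0.0, 0.999, -0.043, 0.0]
force: [0.3, 0.2, 1.1]
gripper_width: 0.0181
grasp_force: 58.6
d tool [0.0254 0.0003 0.0002] turn 0.0004 tilt [ 0.0001 -0.0001]
```

Scaled: 0.011 m is 0.44, 0.008 m is 0.32.

```bash
echo '{"motion":[[0.01,0.16,0,0,0],[0.01,0.32,0,0,0],[0.01,0.44,0,0,0],[0.01,0.44,0,0,0]]}' | python3 inch.py; echo '{"motion":[[0.035,0,0,0,0],[0.035,0,0,0,0],[0.035,0,0,0,0],[0.035,0,0,0,0]]}' | python3 inch.py|tail -2; echo '{"motion":[[0.035,-0.4,0,0,0],[0.035,-0.8,0,0,0],[0.035,-1.2,0,0,0],[0.035,-1.2,0,0,0]]}' | python3 inch.py|head -2;  echo '{"motion":[[0,0,0,0.12,0],[0,0,0,0.12,0],[0,0,0,0.12,0],[0,0,0,0.12,0],[0,0,0,0.12,0]]}' | python3 inch.py; python3 d.py .5233,-.3140,.0232 -4.9; python3 snap.py p1
python3 - <<'E'
from h import *
import pickle
c=pickle.load(open("p1.pkl","rb")); K=c["image"].astype(int)
# brightness profile along the reader axis in the cassette plane z=.0345
x=np.array([np.cos(np.radians(-4.9)),np.sin(np.radians(-4.9)),0]); m=np.array([.5233,-.314,.0345])
Rt=rot(c["orientation"]).T
def px(p):
    v=Rt@(p-c["xyz"]); t=np.arctan2(np.hypot(v[0],v[1]),v[2]); r=np.hypot(v[0],v[1]); return (c["cx"]+c["fx"]*t*v[0]/r, c["cy"]+c["fx"]*t*v[1]/r)
for d in range(-34,2): 
    u,v=px(m+x*d/1000); print(d,(round(u),round(v)),K[round(v),round(u)].tolist(),end="; ")
E
```

```text
time_s: 12.9
position: [0.5098, -0.3126, 0.0235]
eef_rot: [0.0, 0.999, -0.042, 0.0]
force: [0.3, 0.4, 1.0]
gripper_width: 0.0183
grasp_force: 58.6
gripper_width: 0.0354
grasp_force: 0.0
time_s: 13.7
position: [0.4771, -0.3093, 0.0232]
time_s: 14.2
position: [0.4793, -0.3099, 0.0203]
eef_rot: [0.0, 0.999, -0.042, 0.0]
force: [0.6, 0.1, -0.1]
gripper_width: -0.0001
grasp_force: 0.0
d tool [ 0.0442  0.0004 -0.0029] turn 0.0006 tilt [ 0.0001 -0.    ]
[ 0.54598231 -0.3152873   0.16368138]
-34 (322, 242) [10, 9, 11]; -33 (322, 240) [9, 8, 9]; -32 (322, 238) [9, 10, 8]; -31 (322, 236) [11, 10, 10]; -30 (322, 233) [75, 79, 81]; -29 (322, 231) [76, 79, 83]; -28 (322, 229) [75, 78, 83]; -27 (322, 227) [74, 78, 82]; -26 (322, 225) [76, 81, 84]; -25 (322, 223) [77, 83, 86]; -24 (322, 221) [80, 84, 88]; -23 (322, 219) [78, 84, 87]; -22 (322, 217) [84, 86, 90]; -21 (322, 215) [80, 84, 86]; -20 (322, 212) [80, 83, 86]; -19 (322, 210) [83, 86, 89]; -18 (322, 208) [71, 74, 78]; -17 (322, 206) [92, 93, 96]; -16 (322, 204) [99, 101, 103]; -15 (322, 201) [99, 100, 101]; -14 (322, 199) [122, 123, 124]; -13 (322, 197) [199, 200, 203]; -12 (322, 195) [198, 200, 203]; -11 (322, 193) [208, 211, 215]; -10 (322, 190) [210, 212, 215]; -9 (322, 188) [208, 210, 213]; -8 (322, 186) [210, 213, 215]; -7 (322, 183) [211, 213, 216]; -6 (322, 181) [145, 147, 151]; -5 (322, 179) [184, 186, 188]; -4 (322, 177) [155, 157, 160]; -3 (322, 174) [77, 71, 73]; -2 (322, 172) [92, 83, 85]; -1 (322, 170) [93, 87, 87]; 0 (322, 167) [99, 93, 93]; 1 (322, 165) [85, 79, 78];
```

The rear end is 18 mm outside the bezel, as predicted. Pushing with closed fingers.

Scaled: 0.017 m is 0.68, 0.014 m is 0.56.

```bash
echo '{"motion":[[0,0.2,0,0,0],[0,0.4,0,0,0],[0,0.56,0,0,0],[0,0.68,0,0,0],[0,0.68,0,0,0]]}' | python3 inch.py; echo '{"motion":[[0,0.08,0,0,0],[0,0.16,0,0,0],[0,0.16,0,0,0]]}' | python3 inch.py;python3 d.py .5233,-.3140,.0203 -4.9
```

```text
time_s: 14.75
position: [0.4965, -0.3114, 0.0203]
eef_rot: [0.0, 0.999, -0.042, 0.0]
force: [0.1, 0.0, -0.2]
gripper_width: -0.0
grasp_force: 0.0
time_s: 15.05
position: [0.5002, -0.3117, 0.0203]
eef_rot: [0.0, 0.999, -0.043, 0.0]
force: [0.3, -0.0, -0.1]
gripper_width: 0.0002
grasp_force: 0.0
d tool [0.0232 0.0003 0.    ] turn 0.0004 tilt [ 0.0002 -0.0001]
```

```bash
for i in 1 2; do echo '{"motion":[[0,0.04,0,0,0],[0,0.08,0,0,0],[0,0.08,0,0,0]]}' | python3 inch.py | sed -n '2p;4p'; done; python3 snap.py p2
cat > prof.py <<'E'
import sys,pickle
from h import *
c=pickle.load(open(sys.argv[1]+".pkl","rb")); K=c["image"].astype(int)
x=np.array([np.cos(np.radians(-4.9)),np.sin(np.radians(-4.9)),0]); m=np.array([.5233,-.314,.0345])
Rt=rot(c["orientation"]).T
def px(p):
    v=Rt@(p-c["xyz"]); r=np.hypot(v[0],v[1]); t=np.arctan2(r,v[2]); return c["cx"]+c["fx"]*t*v[0]/r, c["cy"]+c["fx"]*t*v[1]/r
y=np.array([-x[1],x[0],0])
for o in (-6,0,6):
    print(o,[(d,int(K[round(v),round(u)].mean())) for d in range(-26,2) for u,v in [px(m+x*d/1000+y*o/1000)]])
E
python3 prof.py p2
```

```text
position: [0.5021, -0.3119, 0.0204]
force: [-0.2, 0.0, 0.2]
position: [0.5026, -0.3118, 0.0202]
force: [-5.7, -0.6, 3.3]
[ 0.56972966 -0.31732247  0.16345024]
-6 [(-26, 11), (-25, 8), (-24, 17), (-23, 51), (-22, 57), (-21, 56), (-20, 59), (-19, 59), (-18, 59), (-17, 58), (-16, 58), (-15, 51), (-14, 48), (-13, 41), (-12, 43), (-11, 69), (-10, 95), (-9, 112), (-8, 112), (-7, 41), (-6, 44), (-5, 43), (-4, 47), (-3, 45), (-2, 46), (-1, 104), (0, 109), (1, 116)]
0 [(-26, 11), (-25, 11), (-24, 13), (-23, 6), (-22, 6), (-21, 15), (-20, 6), (-19, 5), (-18, 11), (-17, 8), (-16, 12), (-15, 6), (-14, 7), (-13, 8), (-12, 8), (-11, 8), (-10, 81), (-9, 114), (-8, 113), (-7, 42), (-6, 44), (-5, 45), (-4, 46), (-3, 43), (-2, 45), (-1, 100), (0, 109), (1, 117)]
6 [(-26, 9), (-25, 15), (-24, 40), (-23, 65), (-22, 57), (-21, 59), (-20, 56), (-19, 58), (-18, 60), (-17, 57), (-16, 57), (-15, 56), (-14, 58), (-13, 57), (-12, 58), (-11, 58), (-10, 91), (-9, 111), (-8, 112), (-7, 40), (-6, 45), (-5, 46), (-4, 47), (-3, 46), (-2, 43), (-1, 105), (0, 110), (1, 119)]
```

Rear end about 10 mm out and the force is rising. Push a little more to confirm the stop.

```bash
echo '{"motion":[[0,0.04,0,0,0],[0,0.06,0,0,0],[0,0.06,0,0,0],[0,0.06,0,0,0]]}' | python3 inch.py | sed -n '2p;4p'; python3 d.py .5233,-.3140,.0203 -4.9
```

```text
position: [0.5027, -0.3117, 0.0202]
force: [-10.4, -1.3, 5.1]
d tool [ 0.0207  0.0005 -0.0002] turn 0.0008 tilt [-0.0052  0.0015]
```

It's hard against the stop. Retreat and check.

```bash
echo '{"motion":[[0,-0.2,0,0,0],[0,-0.6,0,0,0],[0,-1,0,0,0],[0,-1,0,0,0]]}' | python3 inch.py | sed -n '1,2p;4p'; echo '{"motion":[[0,-0.4,0,-0.8,0],[0,-0.8,0,-2,0],[0,-0.8,0,-3.2,0],[0,-0.8,0,-3.2,0],[0,-0.8,0,-3.2,0]]}' | python3 inch.py | sed -n '1,2p;4p'; python3 snap.py p3; python3 prof.py p3; echo '{"motion":[[0,0,0,0,0],[0,0,0,0,0]]}' | python3 inch.py|sed -n '1p;4p'
```

```text
time_s: 16.5
position: [0.479, -0.3095, 0.0201]
force: [-0.1, -0.2, -0.9]
time_s: 17.0
position: [0.4611, -0.3087, 0.1011]
force: [-0.7, 0.3, 0.4]
[ 0.52757282 -0.31393974  0.24462602]
-6 [(-26, 200), (-25, 200), (-24, 197), (-23, 198), (-22, 200), (-21, 205), (-20, 201), (-19, 191), (-18, 188), (-17, 195), (-16, 199), (-15, 198), (-14, 196), (-13, 197), (-12, 200), (-11, 201), (-10, 221), (-9, 238), (-8, 236), (-7, 235), (-6, 237), (-5, 238), (-4, 238), (-3, 238), (-2, 242), (-1, 191), (0, 88), (1, 102)]
0 [(-26, 201), (-25, 203), (-24, 204), (-23, 200), (-22, 197), (-21, 189), (-20, 186), (-19, 181), (-18, 185), (-17, 189), (-16, 192), (-15, 196), (-14, 197), (-13, 197), (-12, 197), (-11, 198), (-10, 216), (-9, 237), (-8, 236), (-7, 237), (-6, 236), (-5, 237), (-4, 238), (-3, 238), (-2, 192), (-1, 99), (0, 85), (1, 101)]
6 [(-26, 199), (-25, 199), (-24, 197), (-23, 200), (-22, 201), (-21, 198), (-20, 191), (-19, 191), (-18, 192), (-17, 197), (-16, 198), (-15, 190), (-14, 193), (-13, 200), (-12, 203), (-11, 200), (-10, 216), (-9, 235), (-8, 235), (-7, 236), (-6, 235), (-5, 236), (-4, 237), (-3, 238), (-2, 187), (-1, 103), (0, 86), (1, 100)]
time_s: 17.25
force: [0.1, -0.1, 0.7]
```

The cassette protrudes exactly 10 mm and sits square, and the robot is clear.

```bash
python3 -c "
from rig import ctrl
print(ctrl.sign_off())"
```

```text
the job is handed in; nothing more can be done
None
```

The white cassette is fully home against the reader's stop with 10 mm showing, released and with the robot clear; no other loose object was touched, and the job was handed in at about 17 s.

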